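# Lock the filter cartridge into the dust extractor

## Robot

A 6-joint arm with a two-finger parallel gripper is mounted at the origin on the work surface. World frame = base frame: x ahead of the robot, y to its left, z up, the work surface at z = 0. Lengths are in m, angles in rad, forces in N, time in s.
With the tool pointing down it reaches from about 0.25 to 0.8 m from the base axis. Payload 3.9 kg.
Tool frame: the origin (TCP) lies between the finger pads; the fingertips stand 19 mm ahead of it and the grasp point (between the pads) is the TCP; z points along the fingers, y is the line along which they close (so a half turn about z gives the same grasp; the last joint's range is limited). The gripper opens to 85 mm and grips with 20 to 120 N. Pads are 22 mm wide; open, the fingers measure 114 mm over their backs; the gripper's body (76 mm by 85 mm) begins 54 mm behind the grasp point. The pads swing forward as they close: fully open they stand 13 mm farther back than shut.
Start: joints at [0, 0.26, -0.138, 1.173, 0, 1.571], TCP at [0.525, -0, 0.223] pointing down, gripper open.
Joint ranges: [-2.78, 2.78], [-0.83, 1.72], [-1.28, 1.37], [-1.9, 2.12], [-1.57, 1.48], [-3.14, 3.14]. Speed limits (rad/s): [2.57, 2.57, 3.14, 3.14, 3.14, 3.14].

## Interface

Orientations are given as a unit quaternion [w, x, y, z].
In Python, from rig import robot, imaging, models gives the robot as it stands.
- The arm moves only by the tool drive_tool, never from a script. Its argument "moves" is a list of rows, each an object with "dp": the shift along the world's x, y, z in mm, a list of three; "delta_rot": the turn, a rotation vector about the world's x, y, z in rad, a list of three; "hand": the opening, from 0 (shut) to 1 (fully open). A call has 1 to 10 rows; each row shifts and turns the commanded pose from where the row before left it; what a row does not reach is not made up. A row lasts 1/10 s, in which the tool goes at most 50 mm and 8.59 degrees, less where a joint would pass 70% of its speed; a pose out of reach is approached as far as the arm can. A call is refused whole if a number of a shift passes 50 or a number of a turn 0.15, either way. A call with a gripper value outside its range is refused whole. The fingers move at their own pace and stop on an object; "grip_force" is the grip in N (left out, the last holds). Time passes only in rows, so rows that do not move let the fingers close. It gives the time, the measured TCP pose, the force, the opening and the grip force at its end, in the units of the state.
- robot.get_obs(): the state, without advancing time (a new reading comes with each control period).
- imaging.grab_frame(name): name is "scene" or "side" or "wrist"; returns (picture, depth): 400x640x3 uint8, blue, green, red; 400x640 float32, m along the optical axis (not along the pixel's ray), 0 where there is no reading.
- imaging.get_calibration(name): a dict with "fovy" (degrees; the focal length in pixels is half the picture's height over the tangent of half this angle, whatever the lens; pixels are square), "cx", "cy" (the principal point, pixels), "rvec" (rotation vector, rad) and "tvec" (3), from world to camera coordinates, as OpenCV has them; the wrist camera has in their place "hand_eye" (4x4, takes a point from camera to tool coordinates, whose origin is the TCP and whose axes are the flange's). Camera axes: x right, y down, z forward; pixel columns grow to the right and rows downward; lengths in m; the calibration is good to about 2 mm. The wrist camera is an equidistant fisheye: a pixel r from the principal point sees the ray r / f radians off the axis. A picture is of the moment at which its call begins: read the wrist's pose just before it. get_calibration takes no time and is no camera call.
- robot.finish_job(): hands the job in; it is judged then, once.
Trained networks look in the newest picture that a camera, given by its name, has taken for a name from the list of things; names that differ only in an ending like _2 or _b are one class to them, and where a whole thing is asked for, a point or a joint stands for the part that bears it (a point fixed in the world has none). Each returns a list of dicts, best first, with "p" (0 to 1); they miss things now and then, are a little off and sometimes report something else, mostly with a low value. They report only what shows in the picture. A call takes as long as a camera call.
- models.find_in(camera, target): "bbox" ([left, top, right, bottom] as shares, 0 to 1, of the picture: columns of its width, rows of its height, round what is visible of it).
The state is a dict: "t": time; "joint_pos": joint angles; "joint_velocities": joint speeds; "joint_torque": joint torques, N m; "ee_pos": TCP position; "tcp_rot": TCP orientation; "contact_force": force on the tool from outside, world axes, zero at the start; "torque": the same for the moment, N m; "width": finger opening in m; "grasp_force": force on a finger pad.
Only numpy, scipy, OpenCV 4.12 (cv2) and the standard library are available. Lean on these libraries where they do the work, as an engineer would, in place of code of your own. Each camera call takes 0.05 s, during which the arm holds its last target. There are 200 camera calls.

## Task

Fit the filter cartridge that has the straight bar grip into the round socket on top of the dust extractor: lower it with its bar in line with the socket's two slots until its grey rim sits on the deck, then twist it a quarter turn clockwise (seen from above) to lock it, and let go. Leave the other cartridge, the one with the round knob, standing where it is.

Things in the scene. Friction and masses are not known exactly. Their poses are not given: they have to be found in the camera images.
- filter_center (a point): Cartridge to fit, standing loose, 92 mm tall, 0.15 kg; point at its centre, 46 mm above its underside, z up. White pleated body 45 mm across, tapering to 36 mm over the lowest 10 mm; two lugs 10 mm wide along +x and -x, out to 40 mm from the axis, 34 to 42 mm above the underside; grey round rim 104 mm across, 55 to 60 mm above the underside; bar grip on top. A half turn makes no difference.
- filter_bar (a point): Middle of that cartridge's straight black bar grip: along x (in line with the lugs) 56 mm long, along y 14 mm wide, 32 mm high, standing on the rim, 60 to 92 mm above the underside; this point is 76 mm above it. Pinch it across the 14 mm, fingers closing along y.
- socket (a point): Socket in the extractor (fixed dark box, light metal deck 110 mm above the table; hood 30 mm higher from 105 mm on its +x side). Point on its axis at deck level, z up. Hole 60 mm wide, slots 38 mm wide along +x and -x out to 49 mm, ribs in line. Lugs in slots (within 15 deg), the cartridge drops in freely till its rim is on the deck, centre 9 mm below here. Turns clockwise only; stop at about 100 deg.
- spare_center (a point): The other cartridge, a bystander: same body and rim, 92 mm tall, standing loose on the table, but without lugs and with a round knob 38 mm across in place of the bar. The point is at its centre, 46 mm above its underside. To be left standing.

How it is judged:
On the way:
1. the cartridge with the bar is down in the socket, its rim on the deck (within 6 mm) and its bar along the slots (within 28 degrees) (horizontal distance between filter_center and socket below 0.012 m and z of filter_center in the frame of socket below -0.003 m and angle between filter_center's own z axis and vertical below 0.15 rad and angle between the x axis of filter_center and the x axis of socket, either way round below 0.5 rad), for 0.1 s.
At the end, for the whole second after the job is handed in: The cartridge with the bar sits in the socket, its axis within 12 mm of the socket's, its rim within 6 mm of the deck, upright within 8 degrees, its bar square to the slots within 23 degrees, released (horizontal distance between filter_center and socket below 0.012 m and z of filter_center in the frame of socket below -0.003 m and angle between filter_center's own z axis and vertical below 0.15 rad and angle between the x axis of filter_center and the y axis of socket, either way round below 0.4 rad); the robot touches nothing.
It fails at once if the other cartridge (round knob) is shifted by more than 30 mm or tipped over (distance of spare_center from where it was at the start of the episode above 0.03 m or angle between spare_center's own z axis and vertical above 0.5 rad).
It also fails if it takes over 48 s, if anything falls off the work surface, if the arm or the gripper's body presses on something with over 40 N, if the wrist force passes 120 N, or if a joint passes its speed limit or range.

## Working session

There is one attempt and no reset: what is moved stays moved. The work goes in short steps, Python scripts to look and compute and a tool call to move; the robot and the scene stay as the last step left them, time stands still between calls to the robot, and variables do not carry over. Pictures are saved under pics/ and viewed, at most 10 in all, crops included, and the job is handed in when it is done.

Besides the shell and the picture viewer there is one more tool, called after "Emit:" by a JSON object that holds its "fn" and its "kwargs". drive_tool: Moves the arm, as the interface text tells. Its arguments: {"type":"object","properties":{"moves":{"type":"array"},"grip_force":{"type":"number"}},"required":["moves"]}

```bash
mkdir -p pics; cat > h.py <<'E'
import numpy as np, cv2
from rig import robot, imaging, models
def K(c):
    f=200/np.tan(np.radians(c["fovy"])/2); return f
def world(name,dep,c=None):
    """per pixel world points of fixed camera"""
    c=c or imaging.get_calibration(name); f=K(c)
    v,u=np.mgrid[0:400,0:640]
    P=np.stack([(u-c["cx"])/f*dep,(v-c["cy"])/f*dep,dep],-1)
    R=cv2.Rodrigues(np.array(c["rvec"],float))[0]
    return (P-np.array(c["tvec"]).ravel())@R
E
python3 - <<'E'
from h import *
o=robot.get_obs(); print(o)
ims=[]
for n in ("scene","side"):
    im,d=imaging.grab_frame(n); ims.append(im); np.savez(f"{n}.npz",im=im,d=d)
    print(n,imaging.get_calibration(n))
    W=world(n,d)
    for t in ("filter_center","filter_bar","spare_center","socket"):
        for r in models.find_in(n,t)[:2]:
            b=np.array(r["bbox"])*[640,400,640,400]; u,v=int((b[0]+b[2])/2),int((b[1]+b[3])/2)
            print(t,round(r["p"],2),b.round(),W[v,u].round(3))
    cv2.imwrite(f"pics/{n}.png",im)
print(imaging.get_calibration("wrist"))
im,d=imaging.grab_frame("wrist"); cv2.imwrite("pics/wrist.png",im);np.savez("wrist.npz",im=im,d=d)
E
```

```text
{'t': 0.0, 'joint_pos': array([-6.11631670e-06,  2.60715530e-01, -1.39412177e-01,  1.17272204e+00,
        6.13529665e-06,  1.57081300e+00]), 'joint_velocities': array([ 7.66092311e-04, -4.78154773e-05, -3.29460863e-04, -1.32377170e-04,
        6.65609669e-04,  1.69837882e-03]), 'joint_torque': array([-3.22425103e-04, -4.05677426e+01,  2.53926122e+01,  1.89446745e-02,
       -4.02533055e-05,  2.61086342e-05]), 'ee_pos': array([ 5.24269597e-01, -1.18808629e-06,  2.21832120e-01]), 'tcp_rot': array([-0.00072816,  0.70711447,  0.70709835, -0.00072383]), 'contact_force': array([-0.16135958, -0.20267822,  0.13489201]), 'torque': array([ 0.02063334,  0.00028787, -0.00486312]), 'grasp_force': 0.0, 'width': 0.08496448069632885}
scene {'fovy': 44.62484322490653, 'cx': 323.64668014018633, 'cy': 196.28487057586142, 'rvec': array([ 2.07641894,  0.75006811, -0.38356245]), 'tvec': array([-0.34230619, -0.12777102,  1.35265798])}
filter_center 0.78 [257. 206. 309. 249.] [ 0.464 -0.156  0.061]
filter_bar 0.55 [257. 205. 308. 253.] [ 0.466 -0.158  0.061]
spare_center 0.59 [176. 268. 238. 324.] [ 0.493 
[... 184 characters left out ...]
53475444,  0.24892874]), 'tvec': array([-0.48165217,  0.19331057,  0.70478889])}
filter_center 0.75 [285. 230. 339. 278.] [ 0.451 -0.16   0.062]
filter_bar 0.83 [285. 231. 337. 276.] [ 0.45  -0.156  0.062]
spare_center 0.7 [352. 299. 418. 355.] [ 0.469 -0.369  0.074]
{'fovy': 65.70646984690485, 'cx': 321.05028988330736, 'cy': 199.6548068325138, 'hand_eye': array([[-9.86538834e-04, -9.56152932e-01, -2.92866175e-01,
         7.52342729e-02],
       [ 9.99999500e-01, -9.90314316e-04, -1.35373792e-04,
        -1.41950023e-04],
       [-1.60591518e-04, -2.92866163e-01,  9.56153432e-01,
        -1.51017717e-01],
       [ 0.00000000e+00,  0.00000000e+00,  0.00000000e+00,
         1.00000000e+00]])}
```

View pics/scene.png

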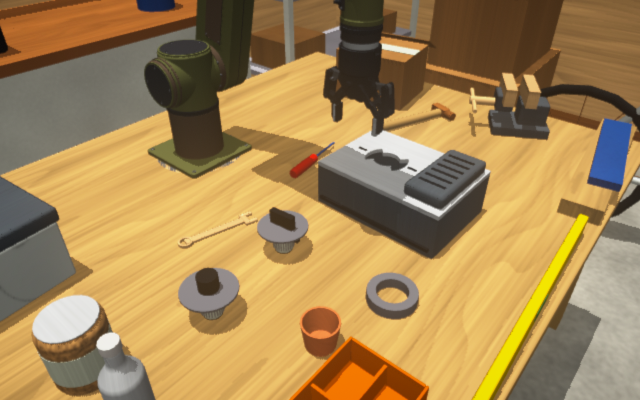

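View pics/side.png

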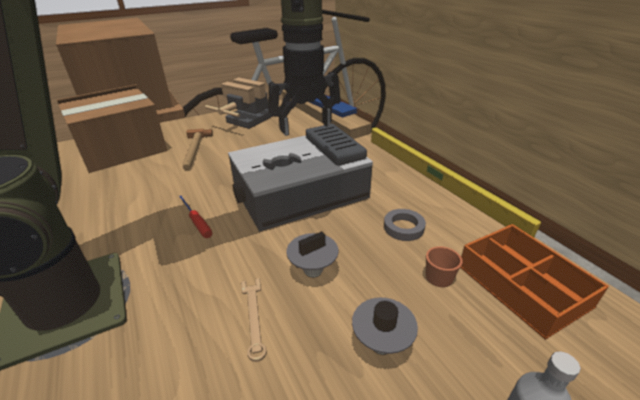

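The scene view shows the bar cartridge at about (283,220), the knob cartridge at (208,285) and the socket at (386,160). In the side view they are at (312,245), (385,320) and (281,161). Next I measure them from depth in all the cameras.

```bash
cat >> h.py <<'E'
from scipy.spatial.transform import Rotation as Ro
def wworld(d,o):
    c=imaging.get_calibration("wrist"); f=K(c)
    v,u=np.mgrid[0:400,0:640]; x=u-c["cx"]; y=v-c["cy"]; r=np.hypot(x,y)+1e-9; th=r/f
    t=np.tan(th)/r
    P=np.stack([x*t*d,y*t*d,d],-1)
    H=np.array(c["hand_eye"]); q=o["tcp_rot"]
    R=Ro.from_quat([q[1],q[2],q[3],q[0]]).as_matrix()
    return (P@H[:3,:3].T+H[:3,3])@R.T+o["ee_pos"]
def rect(p):
    (c,s,a)=cv2.minAreaRect((p[:,:2]*1000).astype(np.float32))
    b=cv2.boxPoints((c,s,a)); e=[b[1]-b[0],b[2]-b[1]]; e=max(e,key=np.linalg.norm)
    return np.round(c,1),np.round(s,1),round(np.degrees(np.arctan2(e[1],e[0]))%180,1)
E
python3 - <<'E'
from h import *
o=robot.get_obs()
for n in ("scene","side","wrist"):
    z=np.load(n+".npz"); d=z["d"]; W=world(n,d) if n!="wrist" else wworld(d,o)
    ok=d>0
    for nm,c in (("bar",(.46,-.157)),("spare",(.48,-.37))):
        m=ok&(np.hypot(W[...,0]-c[0],W[...,1]-c[1])<.075)
        top=W[m&(W[...,2]>.07)&(W[...,2]<.12)]; rim=W[m&(W[...,2]>.05)&(W[...,2]<.066)]
        if len(top)>20: print(n,nm,"top",len(top),rect(top),"zmax",np.percentile(top[:,2],[50,97]).round(4))
        if len(rim)>20:
            cc,r=cv2.minEnclosingCircle((rim[:,:2]*1000).astype(np.float32)); print("   rim",np.round(cc,1),round(r,1),np.median(rim[:,2]).round(4))
    m=ok&(abs(W[...,2]-.11)<.008)&(W[...,0]>.4)&(abs(W[...,1])<.25)
    D=W[m]
    if len(D)>50: print(n,"deck",len(D),rect(D),np.median(D[:,2]).round(4))
    m=ok&(abs(W[...,2]-.14)<.008)&(W[...,0]>.4)&(abs(W[...,1])<.25)
    D=W[m]
    if len(D)>50: print(n,"hood",len(D),rect(D),np.median(D[:,2]).round(4))
E
```

```text
scene bar top 317 (array([ 459.6, -151.6]), array([56.8, 17.8]), np.float32(3.2)) zmax [0.0863 0.093 ]
   rim [ 459.8 -149.7] 53.7 0.0593
scene spare top 475 (array([ 483. , -359.7]), array([37.6, 36.5]), np.float32(34.7)) zmax [0.0902 0.0928]
   rim [ 481.9 -358.4] 53.0 0.0593
scene deck 5008 (array([562. , 131.1]), array([227.6, 313.8]), np.float32(178.6)) 0.1093
scene hood 2194 (array([668.6, 124.9]), array([189.5,  89.1]), np.float32(88.1)) 0.1393
side bar top 371 (array([ 456.3, -146.9]), array([56. , 15.6]), np.float32(5.6)) zmax [0.0883 0.0948]
   rim [ 456.4 -146. ] 53.3 0.0619
side spare top 597 (array([ 479.5, -355.6]), array([37.7, 36.5]), np.float32(20.6)) zmax [0.0929 0.0949]
   rim [ 480.3 -355. ] 53.1 0.0617
side deck 4350 (array([1213.5,  134.3]), array([ 230.6, 1622.8]), np.float32(180.0)) 0.1121
side hood 1387 (array([1320.1,  146. ]), array([1410.7,  189.3]), np.float32(1.4)) 0.1417
wrist bar top 926 (array([ 458.3, -146.1]), array([56.1, 15.5]), np.float32(4.7)) zmax [0.0896 0.0925]
   rim [ 457.9 -146.5] 53.0 0.0597
wrist deck 35742 (array([560.8, 102.1]), array([158.3, 311.4]), np.float32(178.4)) 0.1099
wrist hood 14321 (array([665.3, 113. ]), array([155.4,  89.4]), np.float32(88.1)) 0.1399
```

View pics/wrist.png

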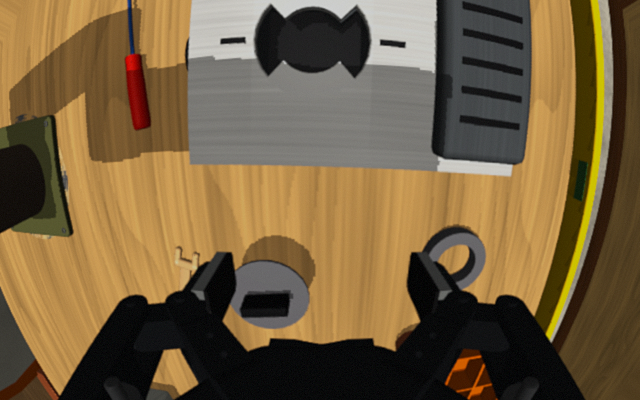

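The wrist view shows the socket at about (312,40) with its slots running left-right (world x), and the bar at (266,305). I measure the socket outline next and start the approach at the same time.

```bash
cat >> h.py <<'E'
def sock(W,im,c,zd=.11,R=.075):
    # dark hole outline on deck: valid light deck pixels vs. the rest; fit model shape to deck pixels
    g=im.max(-1)
    near=(np.hypot(W[...,0]-c[0],W[...,1]-c[1])<R)
    D=W[near&(abs(W[...,2]-zd)<.006)][:,:2]
    from scipy.optimize import minimize
    s=.0005; n=int(2*R/s)
    # occupancy image of deck points
    occ=np.zeros((n,n),np.uint8); ij=((D-np.array(c)+R)/s).astype(int).clip(0,n-1); occ[ij[:,1],ij[:,0]]=1
    occ=cv2.morphologyEx(occ,cv2.MORPH_CLOSE,np.ones((9,9)))
    y,x=np.mgrid[0:n,0:n]*s-R; disk=np.hypot(x,y)<R*.9
    def cost(p):
        X,Y=x-p[0],y-p[1]; a=np.cos(p[2])*X+np.sin(p[2])*Y; b=-np.sin(p[2])*X+np.cos(p[2])*Y
        r=np.hypot(X,Y); h=(r<.03)|((r<.049)&(abs(b)<.019))
        return np.mean((h==(occ>0))[disk])
    best=min(((cost(p),p) for p in [(i*.004,j*.004,k) for i in range(-4,5) for j in range(-4,5) for k in (-.06,-.03,0,.03)]),key=lambda t:t[0])
    r=minimize(cost,best[1],method="Nelder-Mead",options=dict(initial_simplex=np.array(best[1])+np.array([[0,0,0],[.003,0,0],[0,.003,0],[0,0,.06]])))
    return (np.array(c)+r.x[:2]).round(4),np.degrees(r.x[2]).round(1),round(r.fun,3)
E
python3 - <<'E'
from h import *
o=robot.get_obs()
for n in ("wrist","scene","side"):
    z=np.load(n+".npz"); d=z["d"]; W=world(n,d) if n!="wrist" else wworld(d,o)
    if n=="wrist": c=W[40,312]; print("raw",c, W[62,312])
    else: print("raw",W[(160,386) if n=="scene" else (161,281)])
    c=(.52,.125)
    try: print(n,sock(W,z["im"],c))
    except Exception as e: print(e)
E
```

```text
raw [0.51508621 0.15178631 0.02880172] [0.51516152 0.12598387 0.03179667]
wrist (array([0.5169, 0.1345]), np.float64(-2.7), np.float64(0.145))
raw [0.48635442 0.18447757 0.0708403 ]
scene (array([0.5181, 0.1301]), np.float64(-1.6), np.float64(0.374))
raw [0.52510337 0.16410052 0.09424389]
side (array([0.5138, 0.1332]), np.float64(-1.3), np.float64(0.501))
```

Emit:
{"fn": "drive_tool", "kwargs": {"moves": [{"dp":[-10,-20,0],"delta_rot":[0,0,0.14],"hand":1},{"dp":[-10,-20,0],"delta_rot":[0,0,0.14],"hand":1},{"dp":[-10,-20,0],"delta_rot":[0,0,0.14],"hand":1},{"dp":[-10,-20,0],"delta_rot":[0,0,0.14],"hand":1},{"dp":[-10,-20,0],"delta_rot":[0,0,0.14],"hand":1},{"dp":[-10,-20,0],"delta_rot":[0,0,0.14],"hand":1},{"dp":[-6,-20,0],"delta_rot":[0,0,0.14],"hand":1},{"dp":[0,-7,0],"delta_rot":[0,0,0.14],"hand":1},{"dp":[0,0,0],"delta_rot":[0,0,0.14],"hand":1},{"dp":[0,0,0],"delta_rot":[0,0,0.14],"hand":1}]}}

```text
t: 1.55
ee_pos: [0.4589, -0.1475, 0.2228]
tcp_rot: [0.0, 0.083, 0.997, 0.0]
contact_force: [-0.3, 0.7, -0.1]
width: 0.0854
grasp_force: 0.0
```

Emit:
{"fn": "drive_tool", "kwargs": {"moves": [{"dp":[0,0,-30],"delta_rot":[0,0,0.125],"hand":1},{"dp":[0,0,-30],"delta_rot":[0,0,0.125],"hand":1},{"dp":[0,0,0],"delta_rot":[0,0,0],"hand":1},{"dp":[0,0,0],"delta_rot":[0,0,0],"hand":1}]}}

```text
t: 1.95
ee_pos: [0.4586, -0.1469, 0.1629]
tcp_rot: [-0.001, -0.038, 0.999, 0.0]
contact_force: [0.1, -0.7, 0.3]
width: 0.0858
grasp_force: 0.0
```

```bash
python3 - <<'E'
from h import *
o=robot.get_obs(); im,d=imaging.grab_frame("wrist"); W=wworld(d,o); cv2.imwrite("pics/w2.png",im)
print(o["ee_pos"],o["tcp_rot"],o["joint_pos"].round(2))
c=(.458,-.147); m=(d>0)&(np.hypot(W[...,0]-c[0],W[...,1]-c[1])<.06)
top=W[m&(W[...,2]>.085)&(W[...,2]<.1)]; rim=W[m&(W[...,2]>.05)&(W[...,2]<.066)]
print(len(top),rect(top),np.median(top[:,2]))
cc,r=cv2.minEnclosingCircle((rim[:,:2]*1000).astype(np.float32)); print("rim",np.round(cc,1),r,np.median(rim[:,2]))
E
```

```text
[ 0.45862266 -0.1468568   0.16286923] [-5.64801682e-04 -3.83307626e-02  9.99264921e-01  2.24550566e-04] [-0.31  0.22 -0.35  1.    0.   -0.39]
1282 (array([ 457.9, -147.1]), array([55.7, 13.6]), np.float32(4.7)) 0.09165725559310853
rim [ 458.3 -147.1] 52.47066116333008 0.05981998938445256
```

View pics/w2.png

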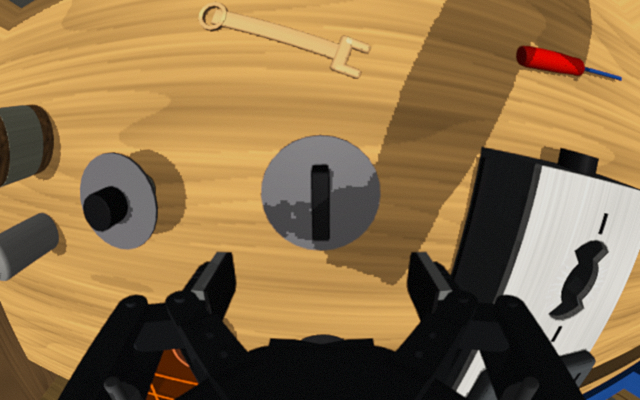

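The bar, at (320,203), is centred between the fingers and aligned with them, and the socket is on the right at about (580,280). I descend and grip.

Emit:
{"fn": "drive_tool", "kwargs": {"moves": [{"dp":[0,0,-25],"delta_rot":[0,0,0],"hand":1},{"dp":[0,0,-25],"delta_rot":[0,0,0],"hand":1},{"dp":[0,0,-20],"delta_rot":[0,0,0],"hand":0.6},{"dp":[0,0,-8],"delta_rot":[0,0,0],"hand":0.4},{"dp":[0,0,0],"delta_rot":[0,0,0],"hand":0.3},{"dp":[0,0,0],"delta_rot":[0,0,0],"hand":0},{"dp":[0,0,0],"delta_rot":[0,0,0],"hand":0},{"dp":[0,0,0],"delta_rot":[0,0,0],"hand":0},{"dp":[0,0,0],"delta_rot":[0,0,0],"hand":0},{"dp":[0,0,0],"delta_rot":[0,0,0],"hand":0}], "grip_force": 60}}

```text
t: 3.0
ee_pos: [0.4592, -0.1471, 0.0851]
tcp_rot: [0.0, -0.04, 0.999, -0.0]
contact_force: [-0.1, 0.3, -0.3]
width: -0.0002
grasp_force: 0.0
```

The fingers shut on nothing, so I look.

```bash
python3 - <<'E'
from h import *
o=robot.get_obs(); im,d=imaging.grab_frame("wrist"); W=wworld(d,o)
s,ds=imaging.grab_frame("side"); sc,dsc=imaging.grab_frame("scene")
np.savez("s3.npz",im=s,d=ds)
print(o["ee_pos"],o["tcp_rot"],o["width"],o["grasp_force"])
a=cv2.resize(s[130:330,200:440],(480,400)); b=cv2.resize(im,(320,200)); c2=cv2.resize(sc[100:350,180:430],(320,200),interpolation=cv2.INTER_AREA)
cv2.imwrite("pics/m3.png",np.hstack([a,np.vstack([b,c2])]))
E
```

```text
[ 0.45922452 -0.14705907  0.08505177] [ 3.08220336e-04 -3.95700243e-02  9.99216746e-01 -1.09216254e-04] -0.0002441885264627075 0.0
```

View pics/m3.png

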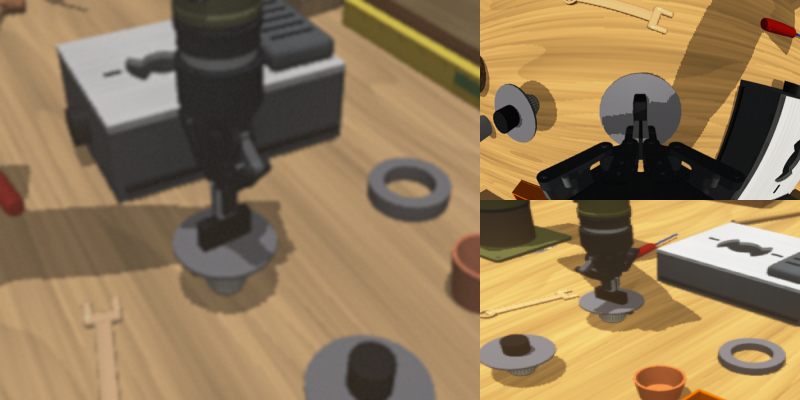

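The fingers sit at the bar's end, not its middle. I measure where the bar and fingertips are now.

```bash
python3 - <<'E'
from h import *
o=robot.get_obs()
im,d=imaging.grab_frame("wrist"); Ww=wworld(d,o)
S=imaging.grab_frame("side"); C=imaging.grab_frame("scene")
for n,W,dd in (("wrist",Ww,d),("side",world("side",S[1]),S[1]),("scene",world("scene",C[1]),C[1])):
    m=(dd>0)&(np.hypot(W[...,0]-.455,W[...,1]+.147)<.09)
    rim=W[m&(W[...,2]>.05)&(W[...,2]<.066)]
    cc,r=cv2.minEnclosingCircle((rim[:,:2]*1000).astype(np.float32)); print(n,"rim",np.round(cc,1),r)
    for a,b in ((.062,.075),(.075,.09),(.088,.096),(.096,.11),(.11,.13)):
        p=W[m&(W[...,2]>a)&(W[...,2]<b)]
        if len(p)>5: print("  ",a,b,len(p),*rect(p),(p.min(0)*1000).round(),(p.max(0)*1000).round())
E
```

```text
wrist rim [ 458.3 -147.1] 52.375301361083984
   0.062 0.075 148 [ 437.1 -147.4] [20.5 79.8] 107.6 [ 426. -182.   62.] [ 459. -109.   75.]
   0.075 0.09 248 [ 438.7 -148.9] [18.3 13.9] 3.8 [ 429. -156.   75.] [ 447. -141.   90.]
   0.088 0.096 1085 [ 441.4 -148.8] [23.7 13.7] 5.2 [ 429. -156.   88.] [ 454. -141.   94.]
   0.096 0.11 603 [ 449.8 -147.1] [ 5.7 27.2] 94.5 [ 447. -161.   96.] [ 454. -133.  110.]
   0.11 0.13 1244 [ 453.9 -145.4] [22.  22.7] 129.8 [ 447. -161.  110.] [ 470. -134.  130.]
side rim [ 456.8 -146.6] 52.94234848022461
   0.062 0.075 620 [ 454.  -150.7] [ 95.3 101.5] 152.2 [ 405. -198.   62.] [508. -97.  75.]
   0.075 0.09 158 [ 455.3 -152.6] [12.3 55.3] 174.9 [ 428. -157.   75.] [ 483. -144.   90.]
   0.088 0.096 147 [ 456.7 -147. ] [56.2 15.6] 4.9 [ 428. -157.   88.] [ 484. -137.   96.]
   0.096 0.11 54 [ 453.3 -152.9] [12.8 25.9] 143.5 [ 446. -160.   96.] [ 466. -140.  110.]
   0.11 0.13 94 [ 452.1 -153.7] [11.4 24.1] 138.8 [ 446. -161.  110.] [ 464. -141.  130.]
scene rim [ 458.7 -150.8] 53.06723403930664
   0.062 0.075 133 [ 459.  -148.9] [68.6 52.7] 52.1 [ 417. -161.   62.] [ 488. -106.   75.]
   0.075 0.09 159 [ 459.6 -152.4] [57.7 14.7] 9.5 [ 431. -161.   75.] [ 488. -141.   90.]
   0.088 0.096 104 [ 459.1 -150.6] [56.6 15.4] 7.2 [ 431. -160.   88.] [ 487. -141.   96.]
   0.096 0.11 68 [ 464.9 -151.8] [29.6 15.9] 67.5 [ 453. -164.   96.] [ 472. -135.  110.]
   0.11 0.13 108 [ 465.6 -152.2] [29.7 14.3] 67.4 [ 453. -164.  110.] [ 473. -136.  130.]
```

The bar hasn't moved and the fingers straddle about 28 mm over their backs. That fits being shut with the tips above the bar. A small lift will show where the fingertips really are.

Emit:
{"fn": "drive_tool", "kwargs": {"moves": [{"dp":[0,0,10],"delta_rot":[0,0,0],"hand":0},{"dp":[0,0,20],"delta_rot":[0,0,0],"hand":0},{"dp":[0,0,20],"delta_rot":[0,0,0],"hand":0},{"dp":[0,0,0],"delta_rot":[0,0,0],"hand":0},{"dp":[0,0,0],"delta_rot":[0,0,0],"hand":0}]}}

```text
t: 3.8
ee_pos: [0.4595, -0.1472, 0.1353]
tcp_rot: [0.001, -0.04, 0.999, -0.0]
contact_force: [-0.9, 0.3, -0.6]
width: -0.0002
grasp_force: 0.0
```

```bash
python3 - <<'E'
from h import *
o=robot.get_obs(); print(o["ee_pos"],o["width"],o["grasp_force"])
im,d=imaging.grab_frame("wrist"); Ww=wworld(d,o)
S=imaging.grab_frame("side"); C=imaging.grab_frame("scene")
for n,W,dd in (("wrist",Ww,d),("side",world("side",S[1]),S[1]),("scene",world("scene",C[1]),C[1])):
    m=(dd>0)&(np.hypot(W[...,0]-.459,W[...,1]+.147)<.06)&(W[...,2]<.22)
    print(n,"z hist",[(round(a,3),int((m&(W[...,2]>a)&(W[...,2]<=a+.01)).sum())) for a in np.arange(.05,.2,.01)])
cv2.imwrite("pics/m4.png",np.hstack([cv2.resize(S[0][130:330,220:420],(400,400)),cv2.resize(C[0][100:300,190:390],(400,400))]))
E
```

```text
[ 0.45948602 -0.14716415  0.13530304] -0.00021698134489407897 0.0
wrist z hist [(np.float64(0.05), 6641), (np.float64(0.06), 4286), (np.float64(0.07), 66), (np.float64(0.08), 66), (np.float64(0.09), 1231), (np.float64(0.1), 0), (np.float64(0.11), 0), (np.float64(0.12), 0), (np.float64(0.13), 0), (np.float64(0.14), 77), (np.float64(0.15), 481), (np.float64(0.16), 658), (np.float64(0.17), 574), (np.float64(0.18), 1235), (np.float64(0.19), 3869), (np.float64(0.2), 4409)]
side z hist [(np.float64(0.05), 54), (np.float64(0.06), 1114), (np.float64(0.07), 108), (np.float64(0.08), 103), (np.float64(0.09), 164), (np.float64(0.1), 0), (np.float64(0.11), 0), (np.float64(0.12), 0), (np.float64(0.13), 0), (np.float64(0.14), 14), (np.float64(0.15), 51), (np.float64(0.16), 62), (np.float64(0.17), 64), (np.float64(0.18), 25), (np.float64(0.19), 125), (np.float64(0.2), 100)]
scene z hist [(np.float64(0.05), 743), (np.float64(0.06), 333), (np.float64(0.07), 98), (np.float64(0.08), 117), (np.float64(0.09), 106), (np.float64(0.1), 0), (np.float64(0.11), 0), (np.float64(0.12), 0), (np.float64(0.13), 0), (np.float64(0.14), 26), (np.float64(0.15), 67), (np.float64(0.16), 61), (np.float64(0.17), 56), (np.float64(0.18), 59), (np.float64(0.19), 149), (np.float64(0.2), 141)]
```

View pics/m4.png

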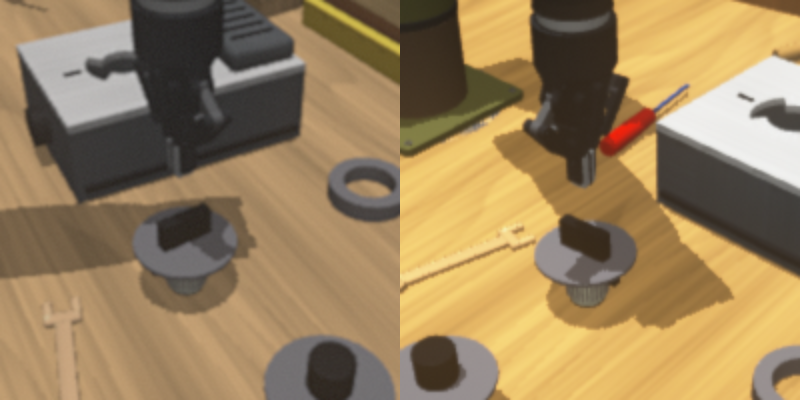

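The hand came up empty. The fingertips (side crop about (178,172)) show at z≈0.145 with the TCP reported at 0.135, so the tips are not 19 mm ahead as stated. I measure that offset exactly.

```bash
python3 - <<'E'
from h import *
o=robot.get_obs(); print(o["ee_pos"])
im,d=imaging.grab_frame("wrist"); Ww=wworld(d,o)
S=imaging.grab_frame("side"); C=imaging.grab_frame("scene")
for n,W,dd in (("wrist",Ww,d),("side",world("side",S[1]),S[1]),("scene",world("scene",C[1]),C[1])):
    m=(dd>0)&(np.hypot(W[...,0]-.459,W[...,1]+.147)<.06)&(W[...,2]<.17)&(W[...,2]>.1)
    p=W[m]; print(n,np.percentile(p[:,2],[0,1,3,10]).round(4),(p.min(0)*1000).round(),(p.max(0)*1000).round())
E
```

```text
[ 0.45821924 -0.14675521  0.13390653]
wrist [0.1455 0.1464 0.1472 0.1503] [ 446. -161.  145.] [ 453. -133.  170.]
side [0.1444 0.1451 0.1458 0.15  ] [ 445. -160.  144.] [ 466. -138.  170.]
scene [0.1422 0.1428 0.1438 0.1471] [ 451. -164.  142.] [ 472. -136.  170.]
```

The tips are about 9 mm behind the reported TCP, a 28 mm offset from the text. I use the measured value: a TCP reading of 0.058 puts the tips at about 0.067, just above the rim.

Emit:
{"fn": "drive_tool", "kwargs": {"moves": [{"dp":[0,0,0],"delta_rot":[0,0,0],"hand":0.7},{"dp":[0,0,0],"delta_rot":[0,0,0],"hand":0.7},{"dp":[0,0,0],"delta_rot":[0,0,0],"hand":0.7},{"dp":[0,0,0],"delta_rot":[0,0,0],"hand":0.7},{"dp":[0,0,-26],"delta_rot":[0,0,0],"hand":0.7},{"dp":[0,0,-25],"delta_rot":[0,0,0],"hand":0.7},{"dp":[0,0,-15],"delta_rot":[0,0,0],"hand":0.7},{"dp":[0,0,-10],"delta_rot":[0,0,0],"hand":0.7},{"dp":[0,0,0],"delta_rot":[0,0,0],"hand":0.7}]}}

```text
t: 5.0
ee_pos: [0.458, -0.1467, 0.0576]
tcp_rot: [-0.001, -0.04, 0.999, 0.0]
contact_force: [-0.0, 0.7, 0.5]
width: 0.0597
grasp_force: 0.0
```

Emit:
{"fn": "drive_tool", "kwargs": {"moves": [{"dp":[0,0,0],"delta_rot":[0,0,0],"hand":0},{"dp":[0,0,0],"delta_rot":[0,0,0],"hand":0},{"dp":[0,0,0],"delta_rot":[0,0,0],"hand":0},{"dp":[0,0,0],"delta_rot":[0,0,0],"hand":0},{"dp":[0,0,0],"delta_rot":[0,0,0],"hand":0},{"dp":[0,0,0],"delta_rot":[0,0,0],"hand":0}]}}

```text
t: 5.6
ee_pos: [0.46, -0.1474, 0.0597]
tcp_rot: [0.001, -0.04, 0.999, -0.0]
contact_force: [-0.2, -0.8, 6.0]
width: 0.0126
grasp_force: 59.9
```

Gripped (60 N, opening 12.6 mm). I lift, move towards the socket and look again on the way.

Emit:
{"fn": "drive_tool", "kwargs": {"moves": [{"dp":[0,0,10],"delta_rot":[0,0,0],"hand":0},{"dp":[0,0,25],"delta_rot":[0,0,0],"hand":0},{"dp":[0,0,35],"delta_rot":[0,0,0],"hand":0},{"dp":[0,0,35],"delta_rot":[0,0,0],"hand":0},{"dp":[0,0,35],"delta_rot":[0,0,0],"hand":0},{"dp":[10,35,5],"delta_rot":[0,0,-0.05],"hand":0},{"dp":[10,40,0],"delta_rot":[0,0,-0.06],"hand":0},{"dp":[10,40,0],"delta_rot":[0,0,0],"hand":0},{"dp":[10,25,0],"delta_rot":[0,0,0],"hand":0},{"dp":[0,0,0],"delta_rot":[0,0,0],"hand":0}], "grip_force": 80}}

```text
t: 6.6
ee_pos: [0.4997, -0.0041, 0.2039]
tcp_rot: [0.0, 0.013, 1.0, 0.001]
contact_force: [0.4, -0.1, -1.4]
width: 0.0126
grasp_force: 78.4
```

```bash
python3 - <<'E'
from h import *
o=robot.get_obs(); print(o["ee_pos"],o["tcp_rot"].round(3),o["width"],o["grasp_force"],o["joint_pos"].round(2),o["contact_force"])
im,d=imaging.grab_frame("wrist"); W=wworld(d,o); cv2.imwrite("pics/w5.png",im)
print(sock(W,im,(.517,.133)))
S=imaging.grab_frame("side"); C=imaging.grab_frame("scene"); e=o["ee_pos"]
for n,W,dd in (("wrist",W,d),("side",world("side",S[1]),S[1]),("scene",world("scene",C[1]),C[1])):
    m=(dd>0)&(np.hypot(W[...,0]-e[0],W[...,1]-e[1])<.06)&(W[...,2]<.26)&(W[...,2]>.115)
    p=W[m]
    if len(p): print(n,len(p),np.percentile(p[:,2],[0,1,5]).round(4))
    q=p[(p[:,2]>e[2]-.01)&(p[:,2]<e[2]+.008)]
    if len(q)>10:
        c,r=cv2.minEnclosingCircle((q[:,:2]*1000).astype(np.float32)); print("  rim",np.round(c,1),round(r,1),np.percentile(q[:,2],[5,50,95]).round(4))
    cv2
cv2.imwrite("pics/m5.png",np.hstack([cv2.resize(S[0][80:280,180:380],(400,400)),cv2.resize(im,(400,250)).copy() if 0 else cv2.resize(C[0][80:280,250:450],(400,400))]))
E
```

```text
[ 0.49965784 -0.00412897  0.20386892] [0.    0.013 1.    0.001] 0.012561854206357836 78.39125633239746 [-0.01  0.23 -0.23  1.11  0.    0.02] [ 0.3700937  -0.08391003 -1.43930327]
(array([0.5165, 0.1342]), np.float64(0.2), np.float64(0.076))
wrist 23607 [0.1987 0.2025 0.203 ]
  rim [497.9  -3.7] 52.3 [0.2029 0.2039 0.205 ]
side 1503 [0.1462 0.1492 0.1595]
  rim [496.2  -4.8] 53.0 [0.2031 0.206  0.2084]
scene 1681 [0.1424 0.1469 0.157 ]
  rim [497.7 -10.5] 53.2 [0.2005 0.2032 0.2069]
```

View pics/w5.png

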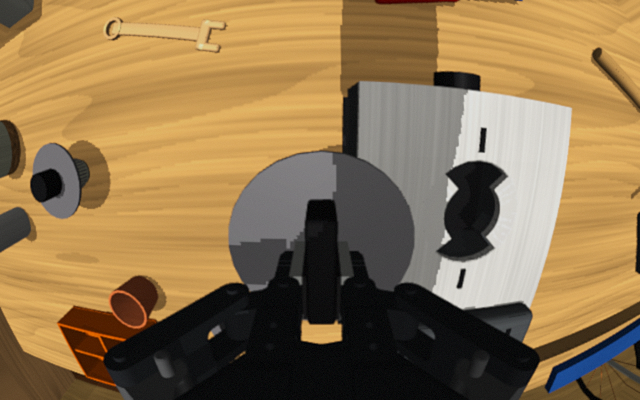

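View pics/m5.png

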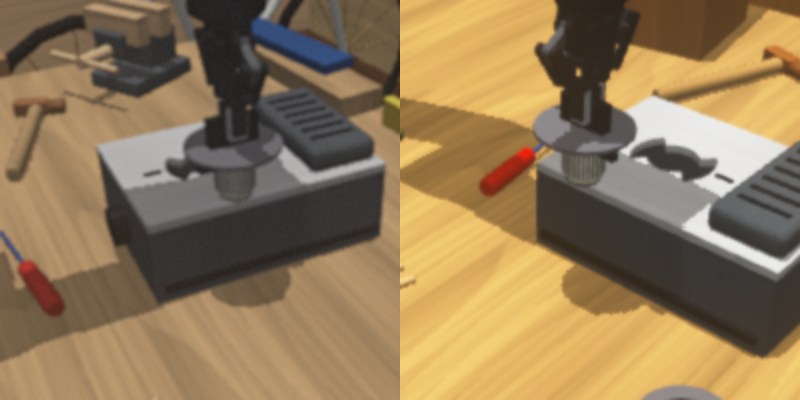

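The wrist view shows the cartridge held upright at (320,230) and the socket clear at (473,210). The other views confirm its underside is clear of the deck. Next is (+19, +138) mm, then down.

Emit:
{"fn": "drive_tool", "kwargs": {"moves": [{"dp":[5,35,0],"delta_rot":[0,0,0],"hand":0},{"dp":[5,35,0],"delta_rot":[0,0,0],"hand":0},{"dp":[5,35,0],"delta_rot":[0,0,0],"hand":0},{"dp":[4,25,0],"delta_rot":[0,0,0],"hand":0},{"dp":[0,8,0],"delta_rot":[0,0,0],"hand":0},{"dp":[0,0,0],"delta_rot":[0,0,0],"hand":0},{"dp":[0,0,-15],"delta_rot":[0,0,0],"hand":0},{"dp":[0,0,-15],"delta_rot":[0,0,0],"hand":0},{"dp":[0,0,0],"delta_rot":[0,0,0],"hand":0}]}}

```text
t: 7.65
ee_pos: [0.5159, 0.1286, 0.1719]
tcp_rot: [-0.002, 0.017, 1.0, -0.001]
contact_force: [-0.5, 0.8, -0.2]
width: 0.0125
grasp_force: 78.6
```

```bash
python3 - <<'E'
from h import *
o=robot.get_obs(); print(o["ee_pos"],o["tcp_rot"].round(3),o["joint_pos"].round(2))
im,d=imaging.grab_frame("wrist"); W=wworld(d,o); e=o["ee_pos"]
p=W[(d>0)&(np.hypot(W[...,0]-e[0],W[...,1]-e[1])<.06)&(abs(W[...,2]-e[2])<.006)]
c,r=cv2.minEnclosingCircle((p[:,:2]*1000).astype(np.float32)); print("rim",np.round(c,1),r,np.median(p[:,2]))
E
```

```text
[0.51594644 0.12860515 0.17189955] [-0.002  0.017  1.    -0.001] [ 0.24  0.3  -0.22  1.06 -0.    0.28]
rim [514.3 129. ] 52.35322189331055 0.1720394102315334
```

It fell short by (2.4, 5) mm. I correct that and go down gently.

Emit:
{"fn": "drive_tool", "kwargs": {"moves": [{"dp":[2.5,5,0],"delta_rot":[0,0,0],"hand":0},{"dp":[0,0,0],"delta_rot":[0,0,0],"hand":0},{"dp":[0,0,-15],"delta_rot":[0,0,0],"hand":0},{"dp":[0,0,-12],"delta_rot":[0,0,0],"hand":0},{"dp":[0,0,-10],"delta_rot":[0,0,0],"hand":0},{"dp":[0,0,-10],"delta_rot":[0,0,0],"hand":0},{"dp":[0,0,-5],"delta_rot":[0,0,0],"hand":0},{"dp":[0,0,0],"delta_rot":[0,0,0],"hand":0}]}}

```text
t: 8.5
ee_pos: [0.5198, 0.1358, 0.1207]
tcp_rot: [-0.001, 0.015, 1.0, -0.0]
contact_force: [-0.4, -0.1, -0.4]
width: 0.0123
grasp_force: 78.6
```

Emit:
{"fn": "drive_tool", "kwargs": {"moves": [{"dp":[-1,-2,-2],"delta_rot":[0,0,0],"hand":0},{"dp":[0,0,-2],"delta_rot":[0,0,0],"hand":0},{"dp":[0,0,-1],"delta_rot":[0,0,0],"hand":0},{"dp":[0,0,0],"delta_rot":[0,0,0],"hand":0},{"dp":[0,0,0],"delta_rot":[0,0,0],"hand":0}]}}

```text
t: 9.0
ee_pos: [0.5196, 0.134, 0.1169]
tcp_rot: [0.0, 0.015, 1.0, 0.0]
contact_force: [0.3, 0.0, -1.8]
width: 0.0125
grasp_force: 78.6
```

```bash
python3 - <<'E'
from h import *
o=robot.get_obs(); print(o["ee_pos"],o["tcp_rot"].round(3),o["contact_force"],o["joint_pos"].round(2))
im,d=imaging.grab_frame("wrist"); W=wworld(d,o); e=o["ee_pos"]; np.savez("w6.npz",im=im)
A=(d>0)&(np.hypot(W[...,0]-e[0],W[...,1]-e[1])<.12)
p=W[A&(abs(W[...,2]-.116)<.0035)]
c,r=cv2.minEnclosingCircle((p[:,:2]*1000).astype(np.float32)); print("rim",np.round(c,1),r)
print([(round(a,3),int((A&(W[...,2]>a)&(W[...,2]<=a+.001)).sum())) for a in np.arange(.107,.121,.001)])
E
```

```text
[0.5196044  0.13401829 0.11687487] [0.    0.015 1.    0.   ] [ 0.28490408  0.02544439 -1.79535027] [ 0.25  0.35 -0.3   0.92  0.    0.28]
rim [510.6 167.9] 89.5584487915039
[(np.float64(0.107), 152), (np.float64(0.108), 5914), (np.float64(0.109), 31574), (np.float64(0.11), 22220), (np.float64(0.111), 2108), (np.float64(0.112), 357), (np.float64(0.113), 98), (np.float64(0.114), 52), (np.float64(0.115), 1011), (np.float64(0.116), 7882), (np.float64(0.117), 6746), (np.float64(0.118), 602), (np.float64(0.119), 20), (np.float64(0.12), 12)]
```

The rim top is at 0.117 m and seated is 0.115. I lower another 2.5 mm and start the clockwise twist.

Emit:
{"fn": "drive_tool", "kwargs": {"moves": [{"dp":[-1,0,-1.5],"delta_rot":[0,0,0],"hand":0},{"dp":[0,0,-1],"delta_rot":[0,0,0],"hand":0},{"dp":[0,0,0],"delta_rot":[0,0,0],"hand":0},{"dp":[0,0,0],"delta_rot":[0,0,0],"hand":0},{"dp":[0,0,0],"delta_rot":[0,0,-0.06],"hand":0},{"dp":[0,0,0],"delta_rot":[0,0,-0.1],"hand":0},{"dp":[0,0,0],"delta_rot":[0,0,-0.1],"hand":0},{"dp":[0,0,0],"delta_rot":[0,0,0],"hand":0}]}}

```text
t: 9.85
ee_pos: [0.5194, 0.1342, 0.1148]
tcp_rot: [0.001, 0.145, 0.989, 0.0]
contact_force: [1.2, -0.1, 3.9]
width: 0.0122
grasp_force: 79.4
```

Emit:
{"fn": "drive_tool", "kwargs": {"moves": [{"dp":[0,0,0],"delta_rot":[0,0,-0.13],"hand":0},{"dp":[0,0,0],"delta_rot":[0,0,-0.13],"hand":0},{"dp":[0,0,0],"delta_rot":[0,0,-0.13],"hand":0},{"dp":[0,0,0],"delta_rot":[0,0,-0.13],"hand":0},{"dp":[0,0,0],"delta_rot":[0,0,-0.13],"hand":0},{"dp":[0,0,0],"delta_rot":[0,0,-0.13],"hand":0},{"dp":[0,0,0],"delta_rot":[0,0,-0.13],"hand":0},{"dp":[0,0,0],"delta_rot":[0,0,-0.13],"hand":0},{"dp":[0,0,0],"delta_rot":[0,0,-0.13],"hand":0},{"dp":[0,0,0],"delta_rot":[0,0,-0.13],"hand":0}]}}

```text
t: 10.85
ee_pos: [0.5192, 0.1342, 0.1148]
tcp_rot: [0.0, 0.715, 0.699, 0.001]
contact_force: [-0.3, -0.3, 4.8]
width: 0.0123
grasp_force: 79.5
```

Emit:
{"fn": "drive_tool", "kwargs": {"moves": [{"dp":[0,0,0],"delta_rot":[0,0,0],"hand":0},{"dp":[0,0,0],"delta_rot":[0,0,0],"hand":0}]}}

```text
t: 11.05
ee_pos: [0.5192, 0.1342, 0.1147]
tcp_rot: [0.0, 0.713, 0.701, 0.001]
contact_force: [0.6, 0.2, 6.0]
width: 0.0128
grasp_force: 79.5
```

The quarter turn is done. I let go and rise.

Emit:
{"fn": "drive_tool", "kwargs": {"moves": [{"dp":[0,0,0],"delta_rot":[0,0,0],"hand":0.6},{"dp":[0,0,0],"delta_rot":[0,0,0],"hand":0.6},{"dp":[0,0,0],"delta_rot":[0,0,0],"hand":0.6},{"dp":[0,0,0],"delta_rot":[0,0,0],"hand":0.6},{"dp":[0,0,15],"delta_rot":[0,0,0],"hand":0.6},{"dp":[0,0,25],"delta_rot":[0,0,0],"hand":0.6},{"dp":[0,0,30],"delta_rot":[0,0,0],"hand":0.6},{"dp":[0,0,30],"delta_rot":[0,0,0],"hand":0.6},{"dp":[0,0,0],"delta_rot":[0,0,0],"hand":0.6},{"dp":[0,0,0],"delta_rot":[0,0,0],"hand":0.6}]}}

```text
t: 12.05
ee_pos: [0.5189, 0.1341, 0.2146]
tcp_rot: [0.0, 0.714, 0.7, 0.001]
contact_force: [-0.1, -0.3, -0.3]
width: 0.0516
grasp_force: 0.0
```

```bash
python3 - <<'E'
from h import *
o=robot.get_obs(); print(o["ee_pos"],o["width"],o["contact_force"])
im,d=imaging.grab_frame("wrist"); W=wworld(d,o); cv2.imwrite("pics/w7.png",im)
A=(d>0)&(np.hypot(W[...,0]-.517,W[...,1]-.134)<.06)
top=W[A&(W[...,2]>.135)&(W[...,2]<.16)]; rim=W[A&(W[...,2]>.112)&(W[...,2]<.12)]
print("bar",rect(top),np.median(top[:,2])); c,r=cv2.minEnclosingCircle((rim[:,:2]*1000).astype(np.float32)); print("rim",np.round(c,1),r,np.percentile(rim[:,2],[5,50,95]))
E
```

```text
[0.51894356 0.13411321 0.21461566] 0.051575185279120986 [-0.13159059 -0.31636472 -0.34460605]
bar (array([518.9, 136.9]), array([55.9, 13.7]), np.float32(89.2)) 0.14659697513830278
rim [517.1 134.7] 59.817596435546875 [0.11362732 0.11472607 0.11583932]
```

View pics/w7.png

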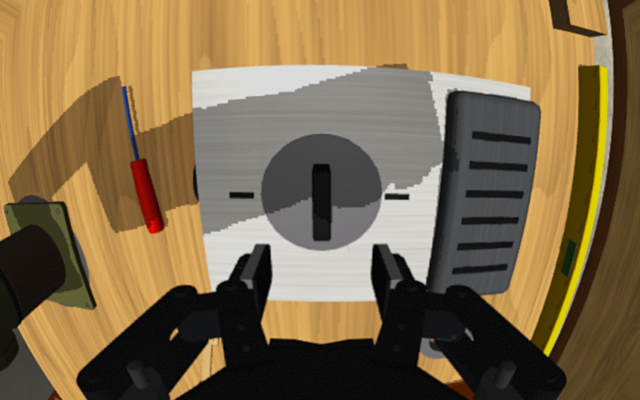

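The cartridge is seated at (320,195) with its bar square to the slot ribs (89° against -1.5°). The rim top is at 0.115 m, it is centred within 4 mm, and the gripper is clear.

```bash
python3 -c "
from rig import robot
print(robot.finish_job())"
```

```text
the job is handed in; nothing more can be done
None
```

The bar-grip cartridge is seated in the socket, locked by a quarter turn clockwise and released, and the job is handed in at about 12 s; the knob cartridge was never approached, and no verdict came back.

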